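# Load a swab-tube rack past the spring gate of a tube reader

## Robot

A 7-joint arm with a two-finger parallel gripper is mounted at the origin on the work surface. World frame = base frame: x ahead of the robot, y to its left, z up, the work surface at z = 0. Lengths are in m, angles in rad, forces in N, time in s.
With the tool pointing down it reaches from about 0.4 to 0.85 m from the base axis. Payload 10.4 kg.
Tool frame: the origin (TCP) lies midway between the tips of the shut fingers; the grasp point (between the pads) lies 19 mm behind it; z points along the fingers, x is the direction in which the jaws open and shut, and the axes are right-handed (so a half turn about z gives the same grasp; the last joint's range is limited). The gripper opens to 85 mm and grips with 20 to 120 N. Pads are 22 mm wide; open, the fingers measure 114 mm over their backs; the gripper's body (76 mm by 85 mm) begins 54 mm behind the grasp point. The pads swing forward as they close: fully open they stand 13 mm farther back than shut.
Start: joints at [1.247, 0.332, -0.065, 1.46, 0.022, 1.35, -0.088], TCP at [0.185, -0.597, 0.231] pointing down, gripper open.
Joint ranges: [-2.6, 2.6], [-0.5, 2.12], [-1.47, 1.34], [0.16, 2.42], [-1.27, 4.41], [0.06, 2.06], [-2.6, 2.6]. Speed limits (rad/s): [2.22, 2.22, 2.79, 2.79, 3.14, 3.14, 3.14].

## Interface

Orientations are given as a unit quaternion [x, y, z, w].
In Python, from workcell import manip, cams gives the robot as it stands.
- The arm moves only by the tool move_arm, never from a script. Its argument "moves" is a list of rows, each a list of 7 numbers: the turn, a rotation vector about the tool's x, y, z in degrees, then the shift along the tool's x, y, z in m, then the finger opening in m, from 0 to 0.0854. A call has 1 to 10 rows; each row is the pose to reach, as a shift and turn from the pose commanded when the call began, along the tool's axes at that moment; what a row does not reach only later rows make up. A row lasts 1/10 s, in which the tool goes at most 50 mm and 8.59 degrees, less where a joint would pass 70% of its speed; a pose out of reach is approached as far as the arm can. A call with a gripper value outside its range is refused whole. The fingers move at their own pace and stop on an object; "grip_force" is the grip in N (left out, the last holds). Time passes only in rows, so rows that repeat a pose let the fingers close. It gives the time, the measured TCP pose, the force and the opening at its end, in the units of the state.
- manip.get_obs(): the state, without advancing time (a new reading comes with each control period).
- cams.camera(name): name is "side" or "top" or "wrist"; returns the picture (420x560x3 uint8, red, green, blue); there is no depth.
- cams.camera_params(name): a dict with "fx", "fy", "cx", "cy" (pixels), "dist_coeffs" ([k1, k2, p1, p2, k3] as OpenCV has them; the pictures are not rectified), "xyz" and "rotation" of the camera in the world. Camera axes: x right, y up, looking along -z (the intrinsics and any distortion apply to the point x, -y, -z); pixel columns grow to the right and rows downward; lengths in m; the calibration is good to about 2 mm. A picture is of the moment at which its call begins: read the wrist's pose just before it. camera_params takes no time and is no camera call; for the wrist camera it gives the pose at the moment of the call.
- manip.hand_in(): hands the job in, once; it reports no verdict.
The state is a dict: "clock": time; "joint_pos": joint angles; "joint_velocities": joint speeds; "tau": joint torques, N m; "position": TCP position; "ee_rot": TCP orientation; "ft_force": force on the tool from outside, world axes, zero at the start; "torque": the same for the moment, N m; "grip_width": opening from 0.0 (shut) to 1.0 (fully open).
Only numpy, scipy, OpenCV 4.12 (cv2) and the standard library are available. Lean on these libraries where they do the work, as an engineer would, in place of code of your own. Each camera call takes 0.05 s, during which the arm holds its last target. There are 200 camera calls.

## Task

Load the blue three-tube rack into the tube reader: hold the spring gate open with one fingertip on its lever and, with the gate held, gently push the rack along the chute past it until it is fully home against the end stop, then let the gate close behind it. Only push the rack, never lift it or let the gate's red blade knock or rub it, and leave everything else on the bench where it is.

Things in the scene. Friction and masses are not known exactly. Their poses are not given: they have to be found in the camera images.
- loader: Tube reader with loading chute, fixed. Origin: on the bench top, under the middle of the chute at the gate. +y runs along the chute in the direction of loading, -x is the operator's (robot's) side. Chute: floor 8 mm above the bench, 26 mm wide between rails 4 mm thick with tops 20 mm above the bench, open on top, y -165 to +50 mm. Deck x -31 to +47; strip 18 mm high at x 28 to 44, y -65 to +25.
- rack: The blue rack to load: block 22 mm wide (x) x 40 mm long (y) x 34 mm high with three capped tubes in one row standing up to 42 mm above its underside, about 70 g. Origin: centre of the underside; its y lies along the chute. It starts standing on the chute floor upstream of the gate, its front 38 to 95 mm short of it.
- home (a point): Point on the chute floor where the rack's origin lies when the rack is against the end stop (loader frame x 0, y +30 mm, z 8 mm). The rack's rear is then 10 mm past the gate.
- gate (a joint): Angle of the gate about its upright hinge, rad: 0 shut, grows to 1.40 fully open (stop). It turns clockwise seen from above as it opens. A spring always shuts it: about 0.04 N m at 0 and 0.07 N m at 1.40. Blade and lever are one rigid piece on the hinge. At 1.28 or more the blade is clear of the rack.
- gate_pivot (a point): On the gate's hinge axis, at loader frame x -24, y 0 mm, 24 mm above the bench. The hinge post is 12 to 15 mm across and 52 mm high.
- lever_tip (a point): Outer end, mid-height, of the gate's finger lever (black, red end) on the operator's side: plate 5 mm thick, 4 to 84 mm out from the hinge axis, 24 to 42 mm above the bench. Shut, it points upstream along loader (x,y) = (-0.309,-0.951); opening swings it outwards, then downstream, to (-0.990,0.143) fully open. Push it on the face that looks at the chute when shut.
- spare_rack: Bystander: grey rack with green caps, same size as the blue one, standing on the bench beyond the chute. Origin: centre of the underside.
- jar: Bystander: small jar with a yellow lid, 44 mm across, 52 mm high, beyond the chute. Origin: centre of the underside.
- magnifier: Bystander: black magnifying glass lying flat, ring 92 mm across, handle along its -y to 134 mm, 12 mm high. Origin: under the ring's centre.
- mouse: Bystander: black computer mouse 105 x 60 x 33 mm. Origin: centre of the underside.
- penlight: Bystander: dark penlight lying along its y, 120 mm long, 17 mm high. Origin: underside, mid-handle.
- tent: Bystander: yellow evidence marker, folded like a tent, 50 mm wide, about 60 mm high. Origin: centre of the underside.
- end_stop (a point): Middle of the face of the rubber end stop at the chute's far end (loader frame x 0, y +50 mm, 25 mm above the bench); it is 34 mm wide and up to 42 mm above the bench.
- housing (a point): Top edge, in line with the chute, of the white reader housing that stands behind the end stop: it begins at loader frame y +78 mm, goes on to y +250, spans x -67 to +127 mm and is 165 mm high (grip on top to 190).
- blade_end (a point): Free end of the gate's blade (red, white end): plate 4 mm thick, from the hinge axis to 28 mm out, 24 to 46 mm above the bench, this point at mid-height. Shut, it points along loader +x across the chute and stops the rack. It opens upstream (-y), towards the waiting rack, so the rack cannot push it open and the last 29 mm of chute before the gate must be free for its swing.
There are look-alikes about, which are no part of the job. There is more than one size of the rack; the one meant has the size given above.

How it is judged:
On the way, in this order (a step that is already met when the one before it is completed fails the run):
1. a finger on the lever holds the gate open while the rack is still before it (value of joint gate above 1.2 rad and contact force between the fingers and gate above 0.3 N and y of rack in the frame of loader below -0.035 m), for 0.2 s.
2. the rack is pushed past the gate while a finger still holds the gate open (value of joint gate above 1.2 rad and contact force between the fingers and gate above 0.3 N and y of rack in the frame of loader above 0.005 m), for 0.1 s.
At the end, for the whole second after the job is handed in: The rack stands upright and at rest in the chute against the end stop (within 4 mm along the chute, 6 mm in all) and the gate is shut behind it (below 0.08 rad) (y of rack in the frame of home between -0.004 and 0.004 m and distance between rack and home below 0.006 m and angle between rack's own z axis and vertical below 0.1 rad and linear speed of rack below 0.01 m/s and value of joint gate below 0.08 rad); the robot touches nothing.
It fails at once if the rack is lifted off the chute floor (8 mm) or tipped (z of rack in the frame of loader above 0.016 m or angle between rack's own z axis and vertical above 0.25 rad).
It fails at once if the gate's blade knocks or rubs the rack (over 1 N) (contact force between gate and rack above 1 N).
It fails at once if the rack is squeezed or shoved hard (over 25 N) (contact force between the fingers and rack above 25 N).
It fails at once if a bystander is moved by more than 20 mm (distance of any of spare_rack, jar, magnifier, mouse, penlight, tent from where it was at the start of the episode above 0.02 m).
It also fails if it takes over 58 s, if anything falls off the work surface, if the arm or the gripper's body presses on something with over 40 N, if the wrist force passes 120 N, or if a joint passes its speed limit or range.

## Working session

There is one attempt and no reset: what is moved stays moved. The work goes in short steps, Python scripts to look and compute and a tool call to move; the robot and the scene stay as the last step left them, time stands still between calls to the robot, and variables do not carry over. Pictures are saved under pics/ and viewed, about 8 in all and at most 12, crops included, and the job is handed in when it is done.

Besides the shell and the picture viewer there is one more tool, called as name(argument=value, ...) on one line, values as JSON. move_arm: Moves the arm, as the interface text tells. Its arguments: {"type":"object","properties":{"moves":{"type":"array","items":{"type":"array","items":{"type":"number"}}},"grip_force":{"type":"number"}},"required":["moves"]}

```bash
ls; mkdir -p pics; python3 - <<'E'
from workcell import manip, cams
import cv2
o=manip.get_obs();print({k:o[k] for k in('clock','position','ee_rot','grip_width')})
for n in('top','side'):
    im=cams.camera(n);cv2.imwrite(f'pics/{n}0.png',cv2.cvtColor(im,cv2.COLOR_RGB2BGR));print(n,cams.camera_params(n))
E
```

```text
pics
{'clock': 0.0, 'position': array([ 0.18505057, -0.59661065,  0.23051949]), 'ee_rot': array([ 8.05064434e-01, -5.93186960e-01, -5.75663207e-04, -3.95021940e-04]), 'grip_width': 0.9990289315266784}
top {'fx': 387.10984129361526, 'fy': 387.10984129361526, 'cx': 276.5950600884205, 'cy': 206.67945679399696, 'dist_coeffs': array([-0.11057789,  0.        ,  0.        ,  0.        ,  0.        ]), 'xyz': array([0.39021029, 0.08433906, 1.0387765 ]), 'rotation': array([ 0.03720726, -0.06458137, -0.69801249,  0.7121962 ])}
side {'fx': 389.19813954401326, 'fy': 389.19813954401326, 'cx': 282.05999129651246, 'cy': 207.47282763707193, 'dist_coeffs': array([0.03769609, 0.        , 0.        , 0.        , 0.        ]), 'xyz': array([ 0.3256898 , -0.75800569,  0.68096544]), 'rotation': array([ 0.47733257, -0.05842987, -0.11423466,  0.86930432])}
```

View pics/top0.png

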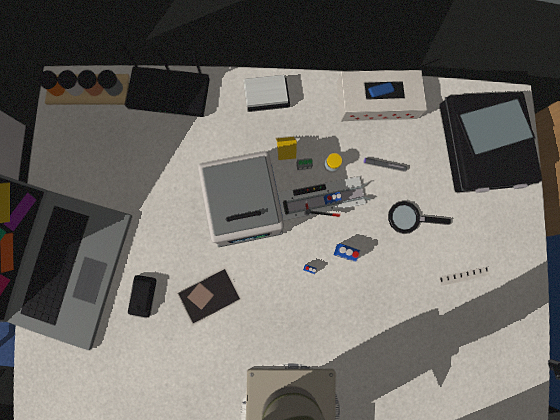

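View pics/side0.png

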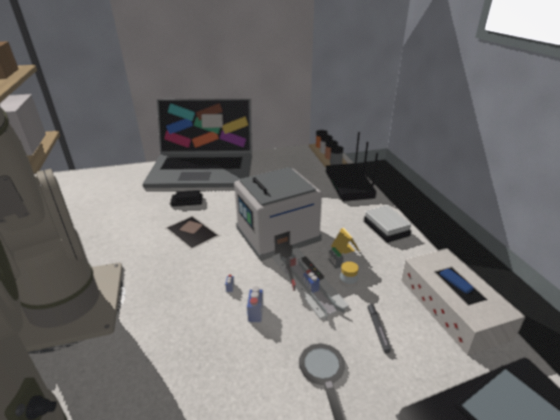

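Top view: the reader is at about (240,197), with the chute running right to about (365,190). The blue rack in the chute is near (334,198) and the red lever end near (335,214). The other blue racks on the bench, at (348,252) and (311,268), are look-alikes.

```bash
cat > h.py <<'E'
import numpy as np, cv2
from scipy.spatial.transform import Rotation as R
from workcell import manip, cams
def proj(P,c):
    q=R.from_quat(c['rotation']).inv().apply(np.atleast_2d(P)-c['xyz'])*[1,-1,-1]
    K=np.array([[c['fx'],0,c['cx']],[0,c['fy'],c['cy']],[0,0,1.]])
    return cv2.projectPoints(q.reshape(-1,1,3),np.zeros(3),np.zeros(3),K,c['dist_coeffs'])[0][:,0]
def unproj(uv,z,c):
    K=np.array([[c['fx'],0,c['cx']],[0,c['fy'],c['cy']],[0,0,1.]])
    n=cv2.undistortPoints(np.float64(uv).reshape(-1,1,2),K,c['dist_coeffs'])[:,0]
    d=R.from_quat(c['rotation']).apply(np.c_[n[:,0],-n[:,1],-np.ones(len(n))])
    return c['xyz']+d*((z-c['xyz'][2])/d[:,2])[:,None]
def save(n,im,box=None,s=1):
    if box: im=im[box[1]:box[3],box[0]:box[2]]
    cv2.imwrite(f'pics/{n}.png',cv2.cvtColor(cv2.resize(im,None,fx=s,fy=s,interpolation=cv2.INTER_CUBIC),cv2.COLOR_RGB2BGR))
E
python3 - <<'E'
from h import *
im=cv2.cvtColor(cv2.imread('pics/top0.png'),cv2.COLOR_BGR2RGB)
save('top0c',im,(190,130,390,260),4)
E
```

```text
(no output)
```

View pics/top0c.png

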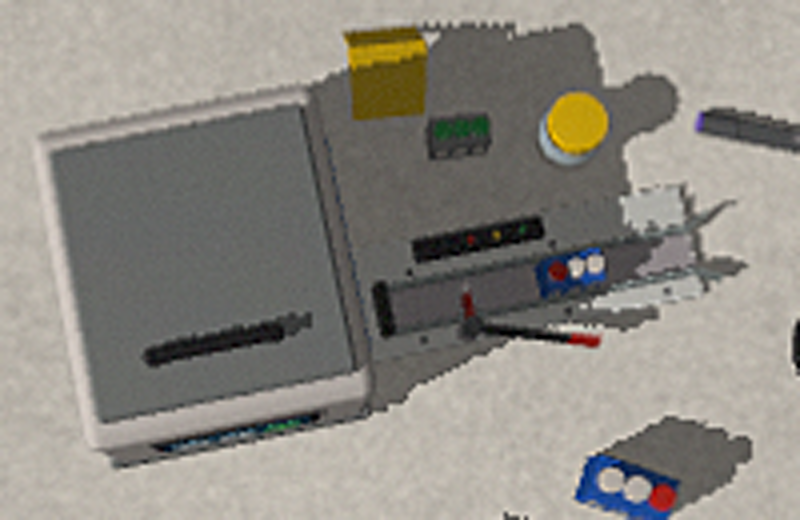

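The crop shows the strip corners at (413,238), (416,262), (541,217) and (545,238), the hinge top at (468,325), the lever tip at (600,341) and the rack caps at about (558–597,268). I'll fit the loader pose to these.

```bash
cat >> h.py <<'E'
def W(p,x,y,th):
    p=np.atleast_2d(p); c,s=np.cos(th),np.sin(th)
    return np.c_[x+c*p[:,0]-s*p[:,1],y+s*p[:,0]+c*p[:,1],p[:,2]]
E
python3 - <<'E'
from h import *
from scipy.optimize import least_squares
c=cams.camera_params('top')
px=np.array([[413,238],[416,262],[541,217],[545,238],[468,325],[600,342],[391,281],[397,333],[40,136],[98,447],[369,378],[308,88]])/4+[190,130]
L=np.array([[44,25,18],[28,25,18],[44,-65,18],[28,-65,18],[-24,0,52],[-24-84*.309,-84*.951,42],[17,50,42],[-17,50,42],[127,250,165],[-67,250,165],[-67,78,165],[127,78,165]])/1000
f=lambda q:(proj(W(L,*q),c)-px).ravel()
s=least_squares(f,[.5,0,0],loss='soft_l1');print(s.x,np.degrees(s.x[2]));print((f(s.x).reshape(-1,2)*1).round(1))
# rack caps z .050
q=s.x
caps=np.array([[557,271],[577,266],[597,263]])/4+[190,130]
for P in unproj(caps,.05,c):
    d=P[:2]-q[:2];cc,ss=np.cos(q[2]),np.sin(q[2]);print(P, cc*d[0]+ss*d[1],-ss*d[0]+cc*d[1])
for n,p in dict(jar=(578,122),spare=(460,130),tent=(390,60),mouse=(0,0)).items(): print(n,unproj([np.array(p)/4+[190,130]],.05,c))
print(W([[-.024,0,0],[0,-.165,0],[-.05,-.08,0]],*q))
c=cams.camera_params('wrist');print(c); o=manip.get_obs();print(o['position'],R.from_quat(o['ee_rot']).as_matrix().round(3))
E
```

```text
[ 0.5474174  -0.03112579  0.22113322] 12.670000262029545
[[-0.4  0.6]
 [ 0.1  0.3]
 [ 0.  -0.5]
 [ 0.3 -0.1]
 [ 1.9 -0.1]
 [ 0.1 -0.2]
 [-1.3 -0.1]
 [-0.1 -0.4]
 [-4.3 -1.5]
 [-3.8  3.2]
 [ 3.3  5.3]
 [ 1.5 -3.5]]
[ 0.56085372 -0.08999881  0.05      ] 0.0001962075981718596 -0.0603864911364152
[ 0.56449622 -0.10322291  0.05      ] 0.0008494958919756657 -0.07408750694870857
[ 0.56682106 -0.11648216  0.05      ] 0.0002095072166205629 -0.08753380621304321
jar [[ 0.66156962 -0.10454672  0.05      ]]
spare [[ 0.6536765  -0.02581084  0.05      ]]
tent [[0.70023063 0.02106658 0.05      ]]
mouse [[0.73502984 0.28137986 0.05      ]]
[[ 0.52400181 -0.03638984  0.        ]
 [ 0.58360774 -0.19210796  0.        ]
 [ 0.51618175 -0.12014452  0.        ]]
{'fx': 357.9314311518082, 'fy': 357.9314311518082, 'cx': 278.0510585521393, 'cy': 214.37507968593755, 'dist_coeffs': array([-0.07824195,  0.        ,  0.        ,  0.        ,  0.        ]), 'xyz': array([ 0.24879327, -0.57815114,  0.37354766]), 'rotation': array([-0.10599934,  0.07848883, -0.58857274,  0.79761254])}
[ 0.1850482  -0.59660997  0.2305895 ] [[ 0.296 -0.955 -0.   ]
 [-0.955 -0.296  0.001]
 [-0.001  0.    -1.   ]]
```

```bash
cat > plan.py <<'E'
from h import *
import json,os
Q=[0.5474,-0.0311,0.2211]            # loader pose in world
TILT=12.
def retr(w):
    s=(w*500/57-.1045); return 57*(.9945-np.sqrt(1-s*s))/1000
def pose(phi,tilt=TILT):              # tool x at loader angle phi (deg)
    a=np.radians(phi)+Q[2]
    M=np.c_[[np.cos(a),np.sin(a),0],[np.sin(a),-np.cos(a),0],[0,0,-1]]
    return R.from_matrix(M)*R.from_euler('x',tilt,degrees=True)
def tcp_from_tips(mid,phi,w,z,tilt=TILT):  # mid-point between finger tips (loader xy), tip height
    rot=pose(phi,tilt); return W([[mid[0],mid[1],z]],*Q)[0]+rot.apply([0,0,retr(w)]),rot
def load():
    if os.path.exists('cmd.json'):
        d=json.load(open('cmd.json')); return np.array(d[0]),R.from_quat(d[1])
    o=manip.get_obs(); return o['position'],R.from_quat(o['ee_rot'])
def store(p,r): json.dump([list(p),list(r.as_quat())],open('cmd.json','w'))
def row(p,r,w,base=None):
    p0,r0=base or load()
    return [round(v,1) for v in np.degrees((r0.inv()*r).as_rotvec())]+[round(v,4) for v in r0.inv().apply(p-p0)]+[round(w,4)]
def apply(rw):                        # record a row I sent as the last of a call
    p,r=load(); store(p+r.apply(rw[3:6]),r*R.from_rotvec(np.radians(rw[:3])))
def loc(P):
    d=np.atleast_2d(P)[:,:2]-Q[:2];c,s=np.cos(Q[2]),np.sin(Q[2])
    return np.c_[c*d[:,0]+s*d[:,1],-s*d[:,0]+c*d[:,1]]
E
python3 - <<'E'
from plan import *
store(*load())
p,r=tcp_from_tips([-.01,-.08],-55,.08,.17)
print(p,row(p,r,.08))
E
```

```text
[ 0.55672355 -0.10965956  0.15927017] [np.float64(11.7), np.float64(-3.1), np.float64(-30.3), np.float64(-0.3549), np.float64(-0.4993), np.float64(0.0717), 0.08]
```

move_arm(moves=[[1,0,-3,-0.035,-0.05,0,0.08],[2,0,-6,-0.07,-0.1,0,0.08],[3,-1,-9,-0.105,-0.15,0,0.08],[5,-1,-12,-0.14,-0.2,0,0.08],[6,-1.5,-15,-0.18,-0.25,0.01,0.08],[7,-2,-18,-0.215,-0.3,0.02,0.08],[8,-2,-21,-0.25,-0.35,0.03,0.08],[9,-2.5,-25,-0.285,-0.4,0.05,0.08],[11,-3,-28,-0.32,-0.45,0.06,0.08],[11.7,-3.1,-30.3,-0.355,-0.5,0.072,0.08]])

```text
clock: 1.1
position: [0.4861, -0.2016, 0.182]
ee_rot: [0.928, -0.359, 0.038, -0.097]
ft_force: [1.0, -1.5, -0.0]
grip_width: 0.938
```

move_arm(moves=[[0,0,0,0,0,0,0.08],[0,0,0,0,0,0,0.08],[0,0,0,0,0,0,0.08]])

```text
clock: 1.4
position: [0.4852, -0.2039, 0.1826]
ee_rot: [0.927, -0.36, 0.038, -0.097]
ft_force: [-1.2, 0.1, -0.5]
grip_width: 0.938
```

```bash
python3 - <<'E'
from plan import *
o=manip.get_obs(); p,r=o['position'],R.from_quat(o['ee_rot']); store(p,r); print(p,o['clock'])
p,r=tcp_from_tips([-.01,-.08],-55,.08,.17); print(p,row(p,r,.08))
E
```

```text
[ 0.48521687 -0.2038975   0.18258009] 1.4
[ 0.55672355 -0.10965956  0.15927017] [np.float64(0.1), np.float64(-0.1), np.float64(-0.1), np.float64(-0.0109), np.float64(-0.1104), np.float64(0.0471), 0.08]
```

move_arm(moves=[[0,0,0,-0.003,-0.03,0.013,0.08],[0,0,0,-0.006,-0.06,0.026,0.08],[0,0,0,-0.009,-0.09,0.038,0.08],[0,0,0,-0.011,-0.11,0.047,0.08],[0,0,0,-0.011,-0.11,0.047,0.08],[0,0,0,-0.011,-0.11,0.047,0.08]])

```text
clock: 2.0
position: [0.5564, -0.11, 0.1594]
ee_rot: [0.927, -0.36, 0.038, -0.097]
ft_force: [0.3, 0.0, -0.4]
grip_width: 0.932
```

```bash
python3 - <<'E'
from plan import *
apply([0,0,0,-.011,-.11,.047])
o=manip.get_obs(); print(o['position'],load()[0],o['ft_force'])
c=cams.camera_params('wrist');im=cams.camera('wrist');save('w1',im,None,1.4)
import pickle;pickle.dump((c,im),open('w1.pkl','wb'))
L=np.array([[-24,0,52],[4,0,46],[-24-84*.309,-84*.951,42],[0,-74,50],[28,-65,18],[44,-65,18],[28,25,18],[17,50,42],[-17,50,42]])/1000
print((proj(W(L,*Q),c)*1.4).round())
E
```

```text
[ 0.55639349 -0.11004752  0.1594276 ] [ 0.55633242 -0.10992242  0.15931503] [ 0.29507096  0.01282715 -0.38386703]
[[246. 277.]
 [278. 233.]
 [345. 398.]
 [388. 319.]
 [403. 266.]
 [418. 244.]
 [277. 179.]
 [218. 161.]
 [183. 214.]]
```

View pics/w1.png

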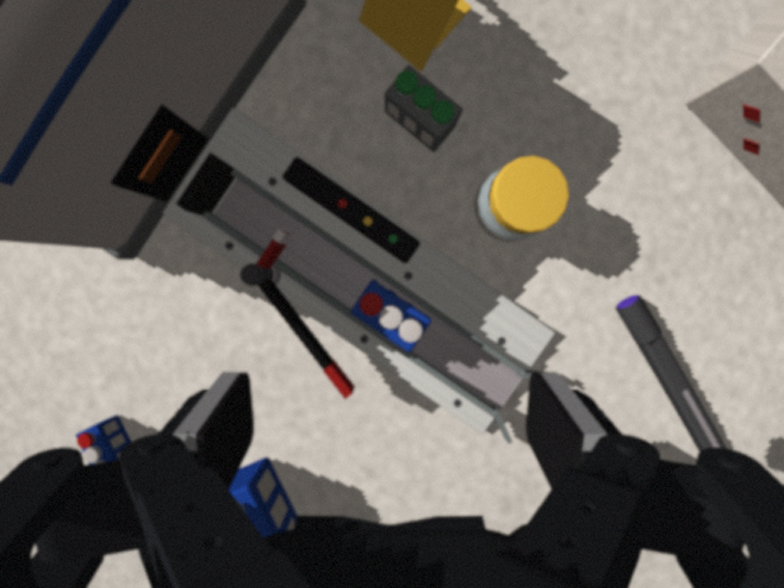

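The wrist view shows the post at about (257,273), blade end (280,233), lever tip (347,393), rack caps from (371,303) to (410,330), and clear strip corners. The A finger is on the left, the B finger on the right. I'll refit using both cameras and plan the trajectory.

```bash
cat > traj.py <<'E'
from plan import *
T,H=.0145,.011   # finger thickness, half pad width
def corners(c,phi):
    a=np.radians(phi);u=np.array([np.cos(a),np.sin(a)]);v=np.array([-u[1],u[0]])
    return np.array([c+s*T/2*u+t*H*v for s in(-1,1) for t in(-1,1)])
def A_center(g,r,phi,press=0):
    """A finger centre touching lever at gate angle g, at distance r along lever"""
    a0=np.arctan2(-.951,-.309)-g; d=np.array([np.cos(a0),np.sin(a0)]); n=np.array([-d[1],d[0]]) # chute-side normal
    sup=max(-(corners(np.zeros(2),phi)@n))
    return np.array([-.024,0])+d*r+n*(.0025+sup-press)
def B_center(yrear,x,phi):
    return np.array([x,yrear-max(corners(np.zeros(2),phi)[:,1])])
def solve(g,r,xB,yrear,press=0):
    """phi, w so that A on the lever and B behind rack"""
    phi=-40.
    for _ in range(50):
        A=A_center(g,r,phi,press);B=B_center(yrear,xB,phi);d=B-A;phi=np.degrees(np.arctan2(d[1],d[0]))
    return A,B,phi,np.hypot(*d)-T
E
python3 - <<'E'
from traj import *
from scipy.optimize import least_squares
import pickle
c1,_=pickle.load(open('w1.pkl','rb'));c0=cams.camera_params('top')
p1=np.array([[296,157],[283,178],[403,263],[419,243],[280,233],[347,393]])/1.4
L=np.array([[44,25,18],[28,25,18],[28,-65,18],[44,-65,18],[4,0,46],[-24-84*.309,-84*.951,42]])/1000
p0=np.array([[413,238],[416,262],[545,238],[541,217],[467,290],[600,342]])/4+[190,130]
for wt in ((1,0),(0,1),(1,.8)):
    f=lambda q:np.r_[wt[0]*(proj(W(L,*q),c1)-p1).ravel(),wt[1]*(proj(W(L,*q),c0)-p0).ravel()]
    s=least_squares(f,Q,loss='soft_l1');print(wt,s.x.round(4),f(s.x).round(1)[:12])
import plan; plan.Q[:]=list(s.x)
caps=np.array([[371,303],[391,317],[410,330]])/1.4
print('caps',loc(unproj(caps,.05,c1)))
for r in(.025,.03,.035):
  for y in(-.073,-.05,-.02,.01): 
    A,B,phi,w=solve(1.4,r,.003,y);print(r,y,A.round(4),B.round(4),round(phi,1),round(w,4))
E
```

```text
(1, 0) [ 0.5486 -0.0314  0.2202] [-1.3 -1.4 -3.1 -0.3  1.2  1.6  0.9 -0.1  0.3 -0.8 -0.   2.9]
(0, 1) [ 0.5472 -0.0311  0.2137] [-0. -0. -0.  0. -0.  0. -0.  0. -0.  0. -0.  0.]
(1, 0.8) [ 0.5485 -0.0314  0.2203] [-1.4 -1.3 -3.2 -0.2  1.1  1.7  0.8  0.   0.1 -0.7 -0.1  3. ]
caps [[ 0.0008515  -0.06120044]
 [ 0.00079816 -0.07405419]
 [ 0.00087535 -0.08621997]]
0.025 -0.073 [-0.0509 -0.0116] [ 0.003  -0.0853] -53.8 0.0768
0.025 -0.05 [-0.051  -0.0119] [ 0.003 -0.063] -43.4 0.0598
0.025 -0.02 [-0.0509 -0.0112] [ 0.003  -0.0329] -22.0 0.0436
0.025 0.01 [-0.0509 -0.0115] [ 0.003  -0.0021] 9.9 0.0402
0.03 -0.073 [-0.0559 -0.011 ] [ 0.003  -0.0855] -51.7 0.0805
0.03 -0.05 [-0.0559 -0.0112] [ 0.003 -0.063] -41.3 0.064
0.03 -0.02 [-0.0558 -0.0104] [ 0.003  -0.0329] -20.9 0.0485
0.03 0.01 [-0.0559 -0.0107] [ 0.003  -0.0019] 8.4 0.045
0.035 -0.073 [-0.0609 -0.0104] [ 0.003  -0.0856] -49.7 0.0842
0.035 -0.05 [-0.0609 -0.0105] [ 0.003  -0.0631] -39.5 0.0682
0.035 -0.02 [-0.0607 -0.0096] [ 0.003  -0.0328] -20.0 0.0533
0.035 0.01 [-0.0608 -0.0099] [ 0.003  -0.0018] 7.2 0.0498
```

```bash
sed -i 's/^Q=.*/Q=[0.5485,-0.0314,0.2203]/' plan.py; cat > open.py <<'E'
from traj import *
PH,WD,Z=-52.,.0805,.028
u=np.array([np.cos(np.radians(PH)),np.sin(np.radians(PH))])
def rowA(A,base,z=Z): 
    p,r=tcp_from_tips(A+u*(WD+T)/2,PH,WD,z); return row(p,r,WD,base)
E
python3 - <<'E'
from open import *
r0=.048
A0=A_center(0,r0,PH,-.005)
print('A0',A0,'corners',corners(A0,PH).round(3).tolist(),'B0',(A0+u*(WD+T)).round(4))
b=load()
for z in(.09,.028): print('desc',z,[float(v) for v in rowA(A0,b,z)])
p,r=tcp_from_tips(A0+u*(WD+T)/2,PH,WD,Z);base=(p,r)
for g in np.linspace(0,1.4,15):
    A=A_center(g,r0+(.03-r0)*g/1.4,PH);B=A+u*(WD+T)
    print(round(g,1),A.round(4),'B',B.round(4),'yrear',round(corners(B,PH)[:,1].max(),4),[float(v) for v in rowA(A,base)])
E
```

```text
A0 [-0.02013355 -0.0517265 ] corners [[-0.033, -0.053], [-0.016, -0.039], [-0.024, -0.064], [-0.007, -0.051]] B0 [ 0.0384 -0.1266]
desc 0.09 [0.1, -0.7, -3.0, 0.0193, 0.0054, 0.0809, 0.0805]
desc 0.028 [0.1, -0.7, -3.0, 0.0192, 0.0183, 0.1415, 0.0805]
0.0 [-0.0249 -0.0502] B [ 0.0336 -0.125 ] yrear -0.1126 [0.0, 0.0, 0.0, -0.0041, 0.0027, -0.0006, 0.0805]
0.1 [-0.0299 -0.0484] B [ 0.0286 -0.1233] yrear -0.1108 [0.0, 0.0, 0.0, -0.0086, 0.0055, -0.0012, 0.0805]
0.2 [-0.0347 -0.0462] B [ 0.0238 -0.121 ] yrear -0.1085 [0.0, 0.0, 0.0, -0.0133, 0.0078, -0.0017, 0.0805]
0.3 [-0.0391 -0.0433] B [ 0.0194 -0.1182] yrear -0.1057 [0.0, 0.0, 0.0, -0.0183, 0.0096, -0.002, 0.0805]
0.4 [-0.0432 -0.0401] B [ 0.0153 -0.1149] yrear -0.1024 [0.0, 0.0, 0.0, -0.0234, 0.0108, -0.0023, 0.0805]
0.5 [-0.0469 -0.0364] B [ 0.0116 -0.1112] yrear -0.0987 [0.0, 0.0, 0.0, -0.0286, 0.0113, -0.0024, 0.0805]
0.6 [-0.0499 -0.0324] B [ 0.0086 -0.1072] yrear -0.0947 [0.0, 0.0, 0.0, -0.0336, 0.0113, -0.0024, 0.0805]
0.7 [-0.0514 -0.0298] B [ 0.0071 -0.1047] yrear -0.0922 [0.0, 0.0, 0.0, -0.0365, 0.0109, -0.0023, 0.0805]
0.8 [-0.0526 -0.0273] B [ 0.0059 -0.1021] yrear -0.0896 [0.0, 0.0, 0.0, -0.0393, 0.0103, -0.0022, 0.0805]
0.9 [-0.0537 -0.0246] B [ 0.0048 -0.0995] yrear -0.087 [0.0, 0.0, 0.0, -0.042, 0.0096, -0.002, 0.0805]
1.0 [-0.0546 -0.022 ] B [ 0.0039 -0.0968] yrear -0.0844 [0.0, 0.0, 0.0, -0.0446, 0.0086, -0.0018, 0.0805]
1.1 [-0.0552 -0.0193] B [ 0.0033 -0.0941] yrear -0.0817 [0.0, 0.0, 0.0, -0.0472, 0.0075, -0.0016, 0.0805]
1.2 [-0.0557 -0.0165] B [ 0.0028 -0.0914] yrear -0.0789 [0.0, 0.0, 0.0, -0.0496, 0.0062, -0.0013, 0.0805]
1.3 [-0.0559 -0.0138] B [ 0.0026 -0.0886] yrear -0.0762 [0.0, 0.0, 0.0, -0.0519, 0.0047, -0.001, 0.0805]
1.4 [-0.0559 -0.011 ] B [ 0.0026 -0.0859] yrear -0.0734 [0.0, 0.0, 0.0, -0.0541, 0.0031, -0.0006, 0.0805]
```

```bash
python3 - <<'E'
from open import *
r0=.040
A0=A_center(0,r0,PH,-.005)
print('A0',A0,corners(A0,PH).round(3).tolist())
b=load()
for z in(.075,.028): print('desc',z,[float(v) for v in rowA(A0,b,z)])
p,r=tcp_from_tips(A0+u*(WD+T)/2,PH,WD,Z);base=(p,r)
for g in np.linspace(0,1.4,15):
    A=A_center(g,r0+(.03-r0)*g/1.4,PH);B=A+u*(WD+T)
    print(round(g,1),A.round(4),'yrear',round(corners(B,PH)[:,1].max(),4),[float(v) for v in rowA(A,base)][3:6])
E
```

```text
A0 [-0.01766141 -0.04411805] [[-0.031, -0.045], [-0.013, -0.032], [-0.022, -0.057], [-0.005, -0.043]]
desc 0.075 [0.1, -0.7, -3.0, 0.0145, 0.0023, 0.0969, 0.0805]
desc 0.028 [0.1, -0.7, -3.0, 0.0144, 0.012, 0.1428, 0.0805]
0.0 [-0.0224 -0.0426] yrear -0.1049 [-0.0041, 0.0027, -0.0006]
0.1 [-0.0269 -0.0416] yrear -0.104 [-0.0076, 0.0056, -0.0012]
0.2 [-0.0313 -0.0402] yrear -0.1026 [-0.0115, 0.0081, -0.0017]
0.3 [-0.0355 -0.0382] yrear -0.1006 [-0.0156, 0.0102, -0.0022]
0.4 [-0.0395 -0.0357] yrear -0.0981 [-0.02, 0.0118, -0.0025]
0.5 [-0.0431 -0.0328] yrear -0.0952 [-0.0246, 0.0128, -0.0027]
0.6 [-0.0463 -0.0296] yrear -0.092 [-0.0291, 0.0133, -0.0028]
0.7 [-0.048  -0.0277] yrear -0.0901 [-0.0316, 0.0135, -0.0029]
0.8 [-0.0495 -0.0258] yrear -0.0881 [-0.0341, 0.0135, -0.0029]
0.9 [-0.051  -0.0237] yrear -0.086 [-0.0367, 0.0134, -0.0028]
1.0 [-0.0524 -0.0214] yrear -0.0838 [-0.0393, 0.0131, -0.0028]
1.1 [-0.0535 -0.019 ] yrear -0.0814 [-0.0419, 0.0125, -0.0027]
1.2 [-0.0545 -0.0165] yrear -0.0789 [-0.0445, 0.0118, -0.0025]
1.3 [-0.0553 -0.0138] yrear -0.0762 [-0.0471, 0.0108, -0.0023]
1.4 [-0.0559 -0.011 ] yrear -0.0734 [-0.0496, 0.0095, -0.002]
```

move_arm(moves=[[0,-0.3,-1,0.005,0.001,0.03,0.0805],[0,-0.5,-2,0.01,0.002,0.06,0.0805],[0,-0.7,-3,0.0145,0.0023,0.09,0.0805],[0,-0.7,-3,0.0145,0.005,0.11,0.0805],[0,-0.7,-3,0.0145,0.005,0.11,0.0805],[0,-0.7,-3,0.0145,0.005,0.11,0.0805]])

```text
clock: 2.65
position: [0.5795, -0.1068, 0.0515]
ee_rot: [0.936, -0.335, 0.035, -0.098]
ft_force: [0.0, 0.2, -0.0]
grip_width: 0.945
```

```bash
python3 - <<'E'
from open import *
apply([0,-.7,-3,.0145,.005,.11])
o=manip.get_obs(); print(o['position'],load()[0],o['ft_force'],o['clock'])
c=cams.camera_params('wrist');im=cams.camera('wrist');save('w2',im,None,1.4)
A0=A_center(0,.040,PH,-.005)
print([float(v) for v in rowA(A0,load())])
L=np.array([[-24,0,52],[4,0,46],[-24-84*.309,-84*.951,42],[0,-61,50],[0,-74,50],[28,-65,18],[44,-65,18]])/1000
print((proj(W(L,*Q),c)*1.4).round().tolist())
E
```

```text
[ 0.57946227 -0.10675954  0.05148939] [ 0.5791764  -0.10664045  0.05067511] [ 0.04370337  0.16549665 -0.00992039] 2.65
[0.1, -0.0, 0.0, -0.0001, 0.007, 0.0329, 0.0805]
[[111.0, 321.0], [170.0, 251.0], [271.0, 521.0], [311.0, 380.0], [343.0, 405.0], [378.0, 310.0], [404.0, 276.0]]
```

View pics/w2.png

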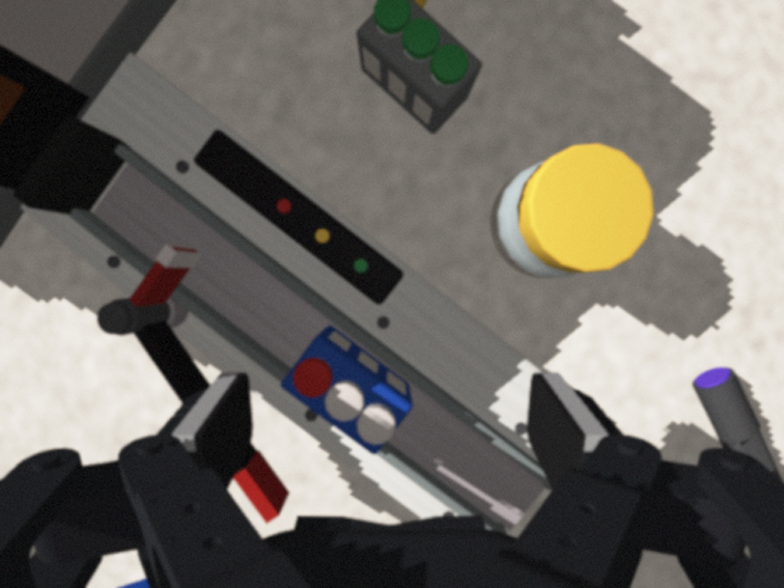

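The A finger's tip is around (240,375), just chute-side of the lever. Blade end, caps and lever tip sit within a few pixels of my model. Now I'll check the finger-tip model against the picture.

```bash
python3 - <<'E'
from open import *
o=manip.get_obs();c=cams.camera_params('wrist');r=R.from_quat(o['ee_rot']);w=o['grip_width']*.0854
for s in(-1,1):
  P=np.array([[s*(w/2+a),b,-retr(w)+d] for a in(0,T) for b in(-H,H) for d in (0,-.03)])
  print((proj(o['position']+r.apply(P),c)*1.4).round().tolist())
E
```

```text
[[244.0, 365.0], [208.0, 415.0], [250.0, 433.0], [218.0, 497.0], [194.0, 365.0], [147.0, 414.0], [203.0, 433.0], [160.0, 495.0]]
[[527.0, 364.0], [562.0, 415.0], [521.0, 433.0], [552.0, 496.0], [577.0, 364.0], [623.0, 414.0], [569.0, 432.0], [610.0, 495.0]]
```

```bash
sed -i 's/^T,H=.*/T,H=.009,.011/' traj.py; python3 - <<'E'
from open import *
r0=.040
for y in(-.073,-.05,-.02,.01):print(solve(1.4,.03,0,y))
A0=A_center(0,r0,PH,-.006)
print('A0',A0,corners(A0,PH).round(3).tolist())
print('desc',[float(v) for v in rowA(A0,load())])
p,r=tcp_from_tips(A0+u*(WD+T)/2,PH,WD,Z);base=(p,r)
for g in np.linspace(0,1.4,15):
    A=A_center(g,r0+(.03-r0)*g/1.4,PH);B=A+u*(WD+T)
    print(round(g,1),A.round(4),B.round(4),'yrear',round(corners(B,PH)[:,1].max(),4),[float(v) for v in rowA(A,base)][3:6])
E
```

```text
(array([-0.05561628, -0.00904245]), array([ 0.       , -0.0831999]), np.float64(-53.13099771831299), np.float64(0.08369573319054324))
(array([-0.05570871, -0.00968274]), array([ 0.        , -0.06113398]), np.float64(-42.724829463915725), np.float64(0.06683330407805609))
(array([-0.05572721, -0.00981088]), array([ 0.        , -0.03188412]), np.float64(-21.608246660931112), np.float64(0.05093954987676789))
(array([-0.05573959, -0.00989665]), array([ 0.        , -0.00154536]), np.float64(8.521074818839669), np.float64(0.047361742598014483))
A0 [-0.01887862 -0.04372255] [[-0.03, -0.047], [-0.013, -0.033], [-0.025, -0.054], [-0.007, -0.04]]
desc [0.1, -0.0, 0.0, -0.0039, 0.0077, 0.0327, 0.0805]
0.0 [-0.0246 -0.0419] [ 0.0305 -0.1124] yrear -0.1021 [-0.005, 0.0033, -0.0007]
0.1 [-0.0291 -0.0407] [ 0.026  -0.1112] yrear -0.1009 [-0.0087, 0.0061, -0.0013]
0.2 [-0.0335 -0.0389] [ 0.0216 -0.1095] yrear -0.0991 [-0.0128, 0.0084, -0.0018]
0.3 [-0.0377 -0.0367] [ 0.0174 -0.1072] yrear -0.0969 [-0.0171, 0.0102, -0.0022]
0.4 [-0.0415 -0.034 ] [ 0.0136 -0.1045] yrear -0.0942 [-0.0216, 0.0116, -0.0025]
0.5 [-0.045  -0.0308] [ 0.0101 -0.1014] yrear -0.091 [-0.0262, 0.0124, -0.0026]
0.6 [-0.048  -0.0274] [ 0.0071 -0.0979] yrear -0.0876 [-0.0308, 0.0126, -0.0027]
0.7 [-0.0494 -0.0254] [ 0.0057 -0.0959] yrear -0.0856 [-0.0332, 0.0125, -0.0027]
0.8 [-0.0507 -0.0233] [ 0.0044 -0.0939] yrear -0.0835 [-0.0357, 0.0123, -0.0026]
0.9 [-0.0519 -0.0212] [ 0.0032 -0.0917] yrear -0.0814 [-0.0381, 0.0119, -0.0025]
1.0 [-0.053 -0.019] [ 0.0021 -0.0895] yrear -0.0792 [-0.0405, 0.0114, -0.0024]
1.1 [-0.0539 -0.0166] [ 0.0012 -0.0872] yrear -0.0769 [-0.0429, 0.0107, -0.0023]
1.2 [-0.0547 -0.0142] [ 0.0004 -0.0848] yrear -0.0744 [-0.0453, 0.0098, -0.0021]
1.3 [-0.0553 -0.0117] [-0.0002 -0.0822] yrear -0.0719 [-0.0476, 0.0088, -0.0019]
1.4 [-0.0556 -0.0091] [-0.0005 -0.0797] yrear -0.0693 [-0.0499, 0.0075, -0.0016]
```

move_arm(moves=[[0,0,0,-0.002,0.003,0.01,0.0805],[0,0,0,-0.004,0.006,0.02,0.0805],[0,0,0,-0.004,0.0077,0.0327,0.0805],[0,0,0,-0.004,0.0077,0.0327,0.0805],[0,0,0,-0.004,0.0077,0.0327,0.0805]])

```text
clock: 3.2
position: [0.5758, -0.1032, 0.0168]
ee_rot: [0.937, -0.334, 0.035, -0.098]
ft_force: [-0.3, 0.3, 0.4]
grip_width: 0.943
```

move_arm(moves=[[0,0,0,-0.005,0.0033,-0.0007,0.0805],[0,0,0,-0.0087,0.0061,-0.0013,0.0805],[0,0,0,-0.0128,0.0084,-0.0018,0.0805],[0,0,0,-0.0171,0.0102,-0.0022,0.0805],[0,0,0,-0.0216,0.0116,-0.0025,0.0805],[0,0,0,-0.0262,0.0124,-0.0026,0.0805],[0,0,0,-0.0308,0.0126,-0.0027,0.0805],[0,0,0,-0.0332,0.0125,-0.0027,0.0805],[0,0,0,-0.0357,0.0123,-0.0026,0.0805],[0,0,0,-0.0357,0.0123,-0.0026,0.0805]])

```text
clock: 4.2
position: [0.5426, -0.0922, 0.0186]
ee_rot: [0.936, -0.335, 0.038, -0.098]
ft_force: [5.8, -4.6, 2.0]
grip_width: 0.944
```

```bash
python3 - <<'E'
from open import *
apply([0,0,0,-.004,.0077,.0327]);apply([0,0,0,-.0357,.0123,-.0026])
o=manip.get_obs(); print(o['position'],load()[0],o['ft_force'],o['torque'],o['clock'])
im=cams.camera('wrist');save('w3',im,None,1.4)
E
```

```text
[ 0.54257809 -0.09220285  0.01857856] [ 0.540024   -0.09177458  0.01708649] [ 5.76735496 -4.63339252  2.03546192] [-1.24542139 -1.3983642  -0.40249441] 4.2
```

View pics/w3.png

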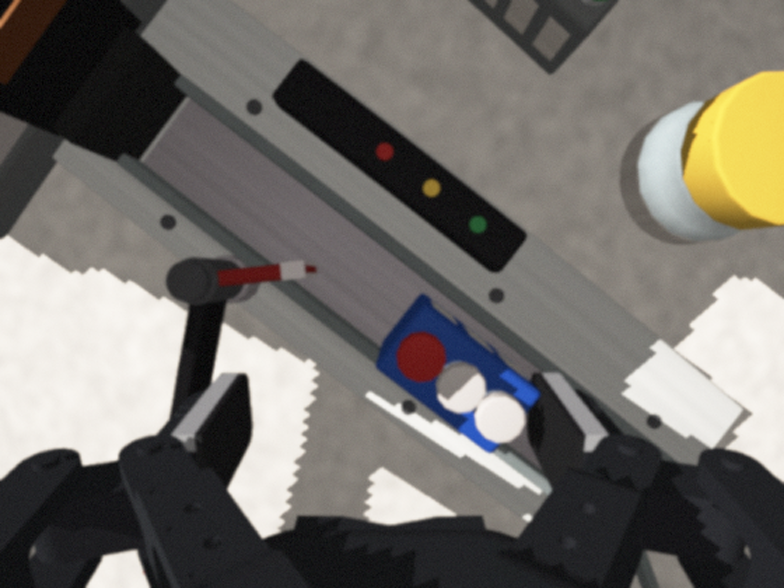

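Gate about 0.9 rad open, blade between (215,278) and (305,268), rack front still well clear, B finger just behind the rack. I'll continue opening.

move_arm(moves=[[0,0,0,-0.0024,-0.0004,0.0001,0.0805],[0,0,0,-0.0048,-0.0009,0.0002,0.0805],[0,0,0,-0.0072,-0.0016,0.0003,0.0805],[0,0,0,-0.0096,-0.0025,0.0005,0.0805],[0,0,0,-0.0119,-0.0035,0.0007,0.0805],[0,0,0,-0.0142,-0.0048,0.001,0.0805],[0,0,0,-0.0142,-0.0048,0.001,0.0805],[0,0,0,-0.0142,-0.0048,0.001,0.0805]])

```text
clock: 5.05
position: [0.5374, -0.0811, 0.0203]
ee_rot: [0.936, -0.335, 0.041, -0.098]
ft_force: [11.7, -9.7, 7.7]
grip_width: 0.947
```

```bash
python3 - <<'E'
from open import *
apply([0,0,0,-.0142,-.0048,.001])
o=manip.get_obs(); print(o['position'],load()[0],o['ft_force'],o['torque'],o['clock'])
im=cams.camera('wrist');save('w4',im,None,1.4)
# loader-frame force
f=o['ft_force'];cc,s=np.cos(Q[2]),np.sin(Q[2]);print('loader f',cc*f[0]+s*f[1],-s*f[0]+cc*f[1])
c=cams.camera_params('wrist')
for g in(1.1,1.2,1.3,1.4):
  print(g,(proj(W([[-.024+.028*np.cos(g),-.028*np.sin(g),.046],[-.024,0,.052]],*Q),c)*1.4).round().tolist())
E
```

```text
[ 0.53741854 -0.08112696  0.0202505 ] [ 0.53215836 -0.07897569  0.01709796] [11.68809142 -9.67947093  7.7257568 ] [-2.00649089 -2.5508823  -0.57865055] 5.05
loader f 9.290431832099936 -11.999646440838026
1.1 [[346.0, 325.0], [232.0, 306.0]]
1.2 [[343.0, 335.0], [232.0, 306.0]]
1.3 [[340.0, 345.0], [232.0, 306.0]]
1.4 [[335.0, 355.0], [232.0, 306.0]]
```

View pics/w4.png

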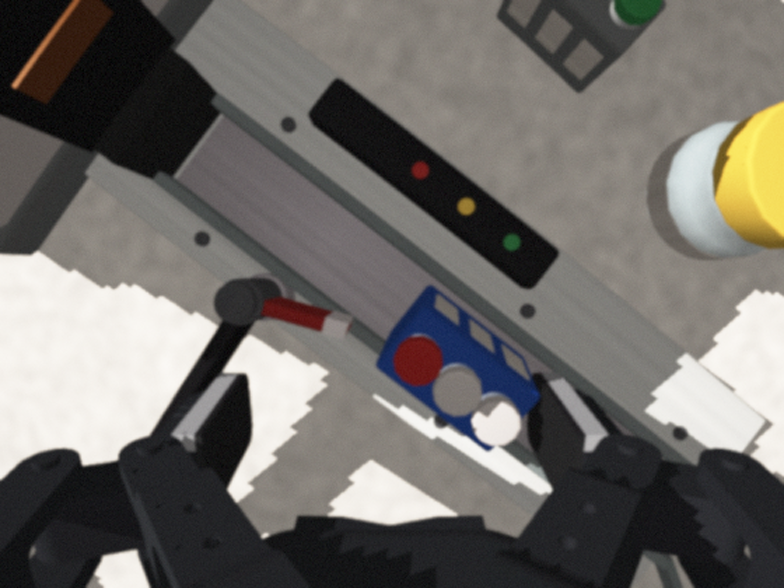

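Blade end is at about (340,322), so the gate is about 1.15–1.2 rad. Rack caps are at (418,360), (457,390) and (496,420). The force on the tool (about 15 N along the jaw) is more than the spring alone should give, so I'll find where the rack is.

```bash
python3 - <<'E'
from open import *
c=cams.camera_params('wrist');o=manip.get_obs();r=R.from_quat(o['ee_rot']);w=o['grip_width']*.0854;p=o['position']
caps=np.array([[418,360],[457,390],[496,420]])/1.4
print('caps',loc(unproj(caps,.05,c)).round(4))
# block top corners z .042: front-left, front-right, rear-right
print('block',loc(unproj(np.array([[380,352],[432,288],[538,397],[490,448]])/1.4,.042,c)).round(4))
for s in(-1,1):
  P=np.array([[s*(w/2+a),b,-retr(w)+d] for a in(0,T) for b in(-H,H) for d in (0,-.014)]);X=p+r.apply(P)
  print(np.c_[loc(X),X[:,2]].round(4).tolist());
F=r.inv().apply(o['ft_force']);M=r.inv().apply(o['torque']);print('tool F,M',F,M,'w',w)
E
```

```text
caps [[-0.0068 -0.0445]
 [-0.0068 -0.057 ]
 [-0.0069 -0.0697]]
block [[-0.0121 -0.0365]
 [ 0.0098 -0.037 ]
 [ 0.0042 -0.0778]
 [-0.0147 -0.0763]]
[[-0.0398, -0.0092, 0.0329], [-0.0422, -0.0109, 0.0465], [-0.0567, -0.0224, 0.0282], [-0.0591, -0.0241, 0.0419], [-0.0453, -0.0021, 0.0328], [-0.0477, -0.0038, 0.0464], [-0.0622, -0.0153, 0.0281], [-0.0646, -0.017, 0.0418]]
[[0.0095, -0.0724, 0.0338], [0.0071, -0.0741, 0.0474], [-0.0075, -0.0857, 0.0291], [-0.0099, -0.0874, 0.0428], [0.015, -0.0795, 0.0339], [0.0126, -0.0812, 0.0475], [-0.0019, -0.0928, 0.0292], [-0.0043, -0.0945, 0.0429]]
tool F,M [14.9980125  -1.02490279 -7.34574966] [ 0.05285464  3.31533144 -0.09569597] w 0.08016516995327502
```

The rack is leaning on its rear-right corner: B's inner face is pushing it sideways (caps at x −7 mm). I'll back off along the jaw axis now, since the rack front at −37 mm leaves the gate free to swing.

move_arm(moves=[[0,0,0,0.004,0,0,0.0805],[0,0,0,0.008,0,0,0.0805],[0,0,0,0.012,0,0,0.0805],[0,0,0,0.014,0,0,0.0805],[0,0,0,0.014,0,0,0.0805]])

```text
clock: 5.6
position: [0.543, -0.0868, 0.0168]
ee_rot: [0.937, -0.334, 0.035, -0.098]
ft_force: [-0.0, -2.7, 1.1]
grip_width: 0.94
```

```bash
python3 - <<'E'
from open import *
apply([0,0,0,.014,0,0])
o=manip.get_obs(); print(o['position'],load()[0],o['ft_force'],o['clock'])
c=cams.camera_params('wrist');im=cams.camera('wrist');save('w5',im,None,1.4)
import pickle;pickle.dump((c,im),open('w5.pkl','wb'))
for g,rr,y,x in((1.1,.028,-.084,-.006),(1.0,.028,-.084,-.006),(1.1,.026,-.084,-.004),(1.4,.028,-.077,-.006),(1.4,.028,-.075,-.005)): print(g,rr,y,solve(g,rr,x,y))
E
```

```text
[ 0.5430011  -0.08678993  0.0167607 ] [ 0.54298005 -0.08785775  0.0170999 ] [-0.03155756 -2.68088209  1.05035926] 5.6
1.1 0.028 -0.084 (array([-0.05001363, -0.01477495]), array([-0.006     , -0.09330361]), np.float64(-60.73030184800788), np.float64(0.08102194121658428))
1.0 0.028 -0.084 (array([-0.04865147, -0.01637282]), array([-0.006     , -0.09327064]), np.float64(-60.985004547197974), np.float64(0.07893419684971174))
1.1 0.026 -0.084 (array([-0.04804009, -0.01445047]), array([-0.004     , -0.09329293]), np.float64(-60.812997730072325), np.float64(0.08130870738226746))
1.4 0.028 -0.077 (array([-0.05356822, -0.00885314]), array([-0.006     , -0.08658022]), np.float64(-58.53377196985382), np.float64(0.08212757787984483))
1.4 0.028 -0.075 (array([-0.05358471, -0.00896735]), array([-0.005     , -0.08472615]), np.float64(-57.32763067565214), np.float64(0.08099927652905631))
```

View pics/w5.png

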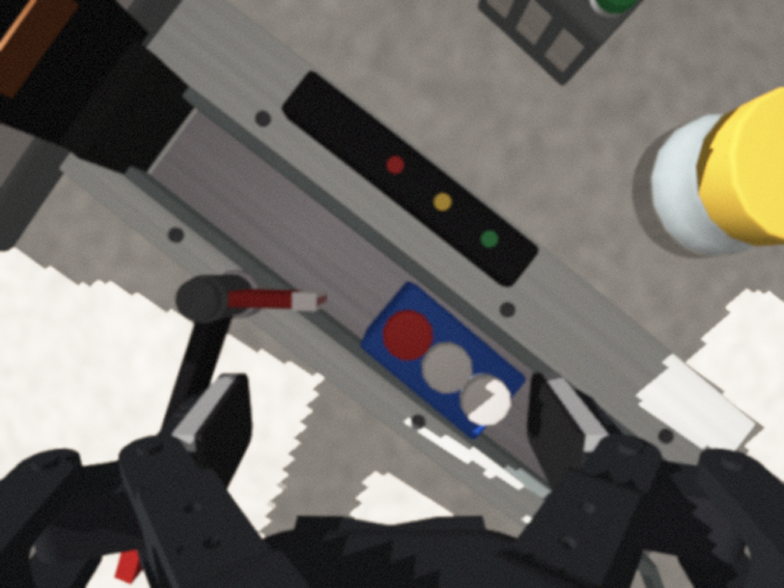

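After backing off, the rack corners are at (362,340), (410,283), (524,385) and (475,437), with caps at (408,335), (447,368) and (486,399). There is now a clear gap to the B finger at (533,378).

```bash
python3 - <<'E'
from traj import *
import pickle
c,_=pickle.load(open('w5.pkl','rb'))
print('caps',loc(unproj(np.array([[408,335],[447,368],[486,399]])/1.4,.05,c)).round(4))
print('block',loc(unproj(np.array([[362,340],[410,283],[524,385],[475,437]])/1.4,.042,c)).round(4))
print('post',loc(unproj([[203/1.4,298/1.4]],.052,c)))
b=load();WD=.0815
o=manip.get_obs();r=R.from_quat(o['ee_rot']);w=o['grip_width']*.0854
X=o['position']+r.apply([[-(w+T)/2,0,-retr(w)],[(w+T)/2,0,-retr(w)]]);print('A,B now',loc(X).round(4),X[:,2])
def R_(A,B,z=.026):
    d=B-A;phi=np.degrees(np.arctan2(d[1],d[0]));w=np.hypot(*d)-T
    p,r=tcp_from_tips((A+B)/2,phi,w,z);return round(phi,1),[float(v) for v in row(p,r,w,b)]
for g,y in((1.0,-.085),(1.1,-.085),(1.2,-.083),(1.3,-.081),(1.4,-.079),(1.5,-.078)):
    A,B,phi,w=solve(g,.028,-.006,y);print(g,A.round(4),B.round(4),R_(A,B))
E
```

```text
caps [[ 0.0013 -0.0452]
 [ 0.0008 -0.0577]
 [ 0.0007 -0.0701]]
block [[-0.0076 -0.0376]
 [ 0.0116 -0.0382]
 [ 0.009  -0.0781]
 [-0.0097 -0.0767]]
post [[-0.02172413 -0.00100123]]
A,B now [[-0.047  -0.0189]
 [ 0.0083 -0.0894]] [0.02777778 0.02772132]
1.0 [-0.0487 -0.0163] [-0.006  -0.0942] (np.float64(-61.3), [0.1, 1.9, 9.1, -0.0045, 0.0064, 0.0004, 0.0798])
1.1 [-0.05   -0.0147] [-0.006  -0.0943] (np.float64(-61.0), [0.1, 1.9, 8.8, -0.0055, 0.0065, 0.0012, 0.0819])
1.2 [-0.0513 -0.013 ] [-0.006  -0.0924] (np.float64(-60.3), [0.1, 1.7, 8.1, -0.0073, 0.0059, 0.0015, 0.0824])
1.3 [-0.0525 -0.011 ] [-0.006  -0.0904] (np.float64(-59.6), [0.1, 1.6, 7.5, -0.0092, 0.0052, 0.002, 0.083])
1.4 [-0.0536 -0.0088] [-0.006  -0.0885] (np.float64(-59.2), [0.1, 1.5, 7.0, -0.0112, 0.0043, 0.0024, 0.0838])
1.5 [-0.0544 -0.0063] [-0.006  -0.0875] (np.float64(-59.2), [0.1, 1.5, 7.0, -0.0129, 0.0036, 0.0033, 0.0855])
```

move_arm(moves=[[0,0.7,3,-0.0015,0.0022,0.0001,0.08],[0,1.3,6,-0.003,0.0044,0.0002,0.08],[0.1,1.9,9.1,-0.0045,0.0064,0.0004,0.08],[0.1,1.9,8.8,-0.0055,0.0065,0.0012,0.082],[0.1,1.8,8.4,-0.0064,0.0062,0.0013,0.082],[0.1,1.7,8.1,-0.0073,0.0059,0.0015,0.0824],[0.1,1.6,7.5,-0.0092,0.0052,0.002,0.083],[0.1,1.5,7,-0.0112,0.0043,0.0024,0.0838],[0.1,1.5,7,-0.0112,0.0043,0.0024,0.0838],[0.1,1.5,7,-0.0112,0.0043,0.0024,0.0838]])

```text
clock: 6.65
position: [0.5323, -0.0823, 0.0139]
ee_rot: [0.914, -0.392, 0.041, -0.096]
ft_force: [1.4, -1.2, 1.0]
grip_width: 0.981
```

```bash
python3 - <<'E'
from traj import *
apply([.1,1.5,7,-.0112,.0043,.0024])
o=manip.get_obs(); f=o['ft_force'];cc,s=np.cos(Q[2]),np.sin(Q[2]);print('loader f',cc*f[0]+s*f[1],-s*f[0]+cc*f[1],f[2],o['position'],load()[0],o['grip_width'],o['clock'])
c=cams.camera_params('wrist');im=cams.camera('wrist');save('w6',im,None,1.4)
import pickle;pickle.dump((c,im),open('w6.pkl','wb'))
for g in(1.1,1.2,1.3,1.4):
  print(g,(proj(W([[-.022+.028*np.cos(g),-.001-.028*np.sin(g),.046],[-.022,-.001,.052]],*Q),c)*1.4).round().tolist())
E
```

```text
loader f 1.0830921677356988 -1.4246317115857132 1.0490998044993733 [ 0.53228081 -0.08231327  0.01394365] [ 0.5319685  -0.08362111  0.0138616 ] 0.980669906211136 6.65
1.1 [[351.0, 310.0], [229.0, 304.0]]
1.2 [[350.0, 322.0], [229.0, 304.0]]
1.3 [[347.0, 333.0], [229.0, 304.0]]
1.4 [[344.0, 344.0], [229.0, 304.0]]
```

View pics/w6.png

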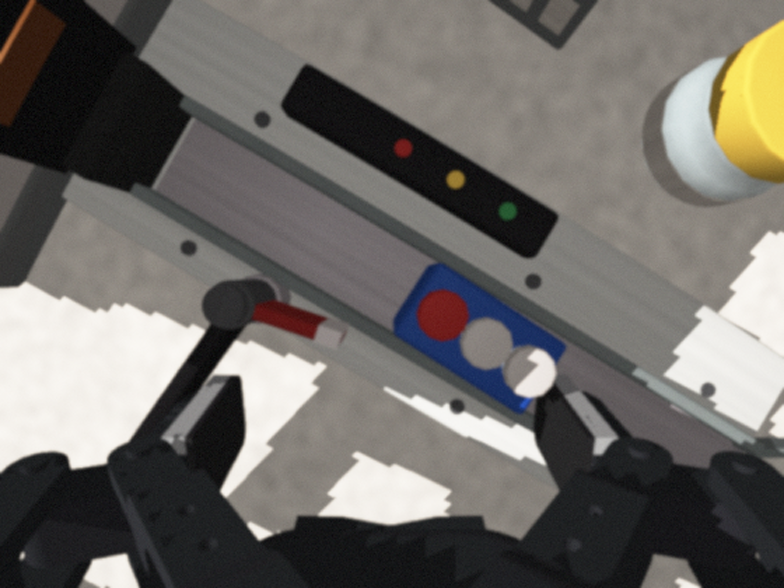

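Gate is essentially at its stop: the blade is within about 11° of the rails and its end is at (332,333). Rack is straight, with B just behind it at (540,395). Next I'll compute the sweep.

```bash
cat > sweep.py <<'E'
from traj import *
import sys
y0,y1,n,press,last=[float(a) for a in sys.argv[1:6]]
b=load()
for y in np.linspace(y0,y1,int(n)):
    xB=float(np.interp(y,[-.079,-.045],[-.006,.001]))
    A,B,phi,w=solve(1.4,.028,xB,y,press);p,r=tcp_from_tips((A+B)/2,phi,w,.026)
    print(round(y,4),round(phi,1),[float(v) for v in row(p,r,w,b)])
E
python3 sweep.py -.079 -.0565 10 .0015 0
```

```text
-0.079 -59.8 [-0.0, 0.1, 0.6, -0.0006, -0.0005, 0.0006, 0.085]
-0.0765 -58.7 [-0.0, -0.1, -0.5, -0.0015, -0.0013, 0.0, 0.0831]
-0.074 -57.6 [-0.0, -0.3, -1.5, -0.0024, -0.002, -0.0005, 0.0813]
-0.0715 -56.4 [-0.0, -0.6, -2.6, -0.0033, -0.0028, -0.001, 0.0795]
-0.069 -55.3 [-0.0, -0.8, -3.8, -0.0042, -0.0036, -0.0015, 0.0778]
-0.0665 -54.0 [-0.0, -1.1, -5.0, -0.0051, -0.0044, -0.0019, 0.0761]
-0.064 -52.7 [-0.0, -1.4, -6.3, -0.0059, -0.0051, -0.0023, 0.0744]
-0.0615 -51.4 [-0.0, -1.6, -7.6, -0.0068, -0.0059, -0.0027, 0.0728]
-0.059 -50.0 [-0.0, -1.9, -9.0, -0.0077, -0.0067, -0.003, 0.0712]
-0.0565 -48.5 [-0.0, -2.2, -10.4, -0.0085, -0.0075, -0.0033, 0.0697]
```

move_arm(moves=[[0,-0.1,-0.5,-0.0015,-0.0013,0,0.083],[0,-0.3,-1.5,-0.0024,-0.002,-0.0005,0.0813],[0,-0.6,-2.6,-0.0033,-0.0028,-0.001,0.0795],[0,-0.8,-3.8,-0.0042,-0.0036,-0.0015,0.0778],[0,-1.1,-5,-0.0051,-0.0044,-0.0019,0.0761],[0,-1.4,-6.3,-0.0059,-0.0051,-0.0023,0.0744],[0,-1.6,-7.6,-0.0068,-0.0059,-0.0027,0.0728],[0,-1.6,-7.6,-0.0068,-0.0059,-0.0027,0.0728]])

```text
clock: 7.5
position: [0.5316, -0.0738, 0.0179]
ee_rot: [0.939, -0.329, 0.035, -0.099]
ft_force: [1.0, -2.5, 0.1]
grip_width: 0.853
```

```bash
cat > chk.py <<'E'
from traj import *
o=manip.get_obs(); f=o['ft_force'];cc,s=np.cos(Q[2]),np.sin(Q[2]);r=R.from_quat(o['ee_rot']);w=o['grip_width']*.0854
print('loader f',round(cc*f[0]+s*f[1],1),round(-s*f[0]+cc*f[1],1),round(f[2],1),'err mm',((o['position']-load()[0])*1e3).round(1),'w',round(w,4),o['clock'])
X=o['position']+r.apply([[-(w+T)/2,0,-retr(w)],[(w+T)/2,0,-retr(w)]]);print('A,B',np.c_[loc(X),X[:,2]].round(4).tolist())
E
python3 - <<'E'
from plan import *
apply([0,-1.6,-7.6,-.0068,-.0059,-.0027])
import chk
# rack caps: save picture for measuring, find blue region extent
c=cams.camera_params('wrist');im=cams.camera('wrist');import pickle;pickle.dump((c,im),open('w7.pkl','wb'))
hsv=cv2.cvtColor(im,cv2.COLOR_RGB2HSV);m=cv2.inRange(hsv,(105,120,40),(125,255,255));m[330:]=0
n,lab,st,ce=cv2.connectedComponentsWithStats(m);i=1+st[1:,4].argmax();print(st[i],loc(unproj([ce[i]],.042,c)))
q=cv2.boxPoints(cv2.minAreaRect(np.argwhere(lab==i)[:,::-1].astype(np.float32)));print(loc(unproj(q,.042,c)).round(4).tolist())
E
python3 sweep.py -.0615 -.0390 10 .0015 0
```

```text
loader f 0.5 -2.7 0.1 err mm [0.5 1.3 0.2] w 0.0729 7.5
A,B [[-0.0528, -0.0068, 0.0262], [-0.0015, -0.0707, 0.0263]]
[ 272  185  119  107 3230] [[ 0.00169271 -0.04006052]]
[[-0.0102, -0.0222], [0.0114, -0.0213], [0.0134, -0.0611], [-0.0086, -0.0623]]
-0.0615 -51.4 [-0.0, -0.0, -0.0, 0.0, -0.0, 0.0, 0.0728]
-0.059 -50.0 [-0.0, -0.3, -1.4, -0.0008, -0.0009, -0.0003, 0.0712]
-0.0565 -48.5 [-0.0, -0.6, -2.8, -0.0015, -0.0018, -0.0005, 0.0697]
-0.054 -47.0 [-0.0, -0.9, -4.2, -0.0023, -0.0027, -0.0008, 0.0682]
-0.0515 -45.5 [-0.0, -1.3, -5.8, -0.0031, -0.0035, -0.001, 0.0668]
-0.049 -43.9 [-0.0, -1.6, -7.3, -0.0038, -0.0044, -0.0011, 0.0655]
-0.0465 -42.2 [-0.0, -2.0, -9.0, -0.0046, -0.0053, -0.0013, 0.0642]
-0.044 -40.6 [-0.0, -2.3, -10.6, -0.0054, -0.0061, -0.0015, 0.0628]
-0.0415 -39.1 [-0.0, -2.6, -12.1, -0.0064, -0.0069, -0.0017, 0.0612]
-0.039 -37.5 [-0.0, -2.9, -13.6, -0.0073, -0.0076, -0.0019, 0.0597]
```

```bash
python3 sweep.py -.059 -.0365 10 .0025 0
```

```text
-0.059 -50.5 [-0.0, -0.2, -0.8, -0.0011, -0.0013, 0.0, 0.0719]
-0.0565 -49.1 [-0.0, -0.5, -2.2, -0.0019, -0.0022, -0.0003, 0.0703]
-0.054 -47.6 [-0.0, -0.8, -3.7, -0.0027, -0.003, -0.0005, 0.0688]
-0.0515 -46.1 [-0.0, -1.1, -5.2, -0.0034, -0.0039, -0.0007, 0.0674]
-0.049 -44.5 [-0.0, -1.5, -6.7, -0.0042, -0.0048, -0.0009, 0.066]
-0.0465 -42.8 [-0.0, -1.8, -8.4, -0.005, -0.0057, -0.0011, 0.0647]
-0.044 -41.2 [-0.0, -2.2, -9.9, -0.0058, -0.0065, -0.0013, 0.0633]
-0.0415 -39.7 [-0.0, -2.5, -11.4, -0.0067, -0.0072, -0.0015, 0.0617]
-0.039 -38.2 [-0.0, -2.8, -12.9, -0.0077, -0.0079, -0.0017, 0.0602]
-0.0365 -36.5 [-0.0, -3.1, -14.5, -0.0086, -0.0087, -0.0019, 0.0587]
```

move_arm(moves=[[0,-0.2,-0.8,-0.0011,-0.0013,0,0.0719],[0,-0.5,-2.2,-0.0019,-0.0022,-0.0003,0.0703],[0,-0.8,-3.7,-0.0027,-0.003,-0.0005,0.0688],[0,-1.1,-5.2,-0.0034,-0.0039,-0.0007,0.0674],[0,-1.5,-6.7,-0.0042,-0.0048,-0.0009,0.066],[0,-1.8,-8.4,-0.005,-0.0057,-0.0011,0.0647],[0,-2.2,-9.9,-0.0058,-0.0065,-0.0013,0.0633],[0,-2.5,-11.4,-0.0067,-0.0072,-0.0015,0.0617],[0,-2.8,-12.9,-0.0077,-0.0079,-0.0017,0.0602],[0,-3.1,-14.5,-0.0086,-0.0087,-0.0019,0.0587]])

```text
clock: 8.55
position: [0.5299, -0.0621, 0.0216]
ee_rot: [0.973, -0.204, 0.022, -0.103]
ft_force: [2.2, -2.8, -1.3]
grip_width: 0.685
```

```bash
cat > rk.py <<'E'
from plan import *
c=cams.camera_params('wrist');im=cams.camera('wrist')
hsv=cv2.cvtColor(im,cv2.COLOR_RGB2HSV);m=cv2.inRange(hsv,(105,120,40),(125,255,255));m[330:]=0
n,lab,st,ce=cv2.connectedComponentsWithStats(m);i=1+st[1:,4].argmax()
q=cv2.boxPoints(cv2.minAreaRect(np.argwhere(lab==i)[:,::-1].astype(np.float32)));print('rack top',loc(unproj(q,.042,c)).round(4).tolist())
E
python3 - <<'E'
from plan import *
apply([0,-3.1,-14.5,-.0086,-.0087,-.0019])
import chk,rk
save('w8',rk.im,None,1.4)
E
python3 sweep.py -.034 -.0115 10 .0025 0
```

```text
loader f 1.6 -3.3 -1.3 err mm [0.5 1.3 0.2] w 0.0585 8.55
A,B [[-0.0526, -0.0067, 0.0261], [0.0018, -0.0467, 0.0262]]
rack top [[-0.0088, 0.0022], [0.0126, 0.0026], [0.0135, -0.0368], [-0.0082, -0.0373]]
-0.034 -34.8 [-0.0, -0.4, -1.7, -0.0008, -0.0009, -0.0001, 0.0573]
-0.0315 -33.1 [-0.0, -0.8, -3.4, -0.0015, -0.0018, -0.0002, 0.0559]
-0.029 -31.2 [-0.0, -1.1, -5.2, -0.0022, -0.0028, -0.0003, 0.0546]
-0.0265 -29.3 [-0.0, -1.5, -7.1, -0.003, -0.0038, -0.0003, 0.0534]
-0.024 -27.3 [-0.0, -2.0, -9.0, -0.0037, -0.0047, -0.0003, 0.0522]
-0.0215 -25.2 [-0.0, -2.4, -11.1, -0.0045, -0.0057, -0.0003, 0.0511]
-0.019 -23.1 [-0.0, -2.8, -13.2, -0.0053, -0.0067, -0.0003, 0.0501]
-0.0165 -20.9 [-0.0, -3.3, -15.3, -0.006, -0.0077, -0.0002, 0.0492]
-0.014 -18.6 [-0.0, -3.8, -17.5, -0.0068, -0.0087, -0.0002, 0.0484]
-0.0115 -16.3 [-0.0, -4.2, -19.8, -0.0076, -0.0098, -0.0001, 0.0476]
```

View pics/w8.png

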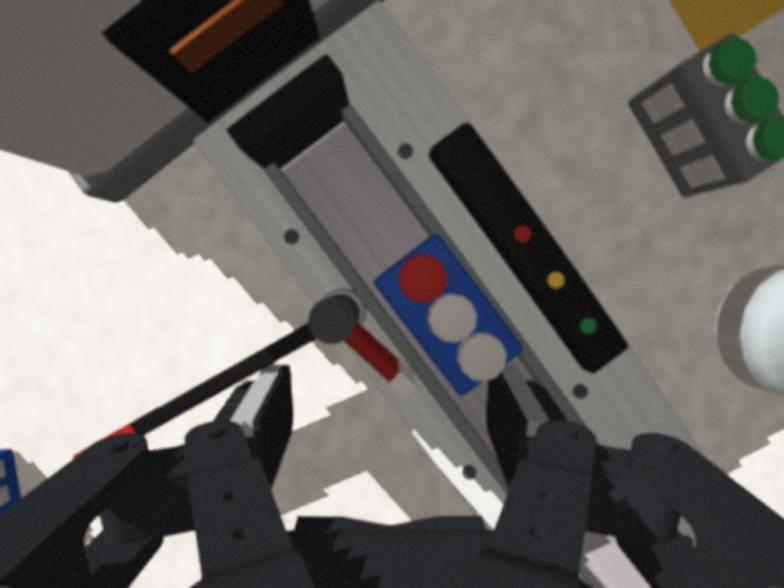

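The rack is passing the gate: front at about +2 mm, blade clear beside it at (370,350), and the B finger behind it at (510,385). Continuing.

move_arm(moves=[[0,-0.4,-1.7,-0.0008,-0.0009,-0.0001,0.0573],[0,-0.8,-3.4,-0.0015,-0.0018,-0.0002,0.0559],[0,-1.1,-5.2,-0.0022,-0.0028,-0.0003,0.0546],[0,-1.5,-7.1,-0.003,-0.0038,-0.0003,0.0534],[0,-2,-9,-0.0037,-0.0047,-0.0003,0.0522],[0,-2.4,-11.1,-0.0045,-0.0057,-0.0003,0.0511],[0,-2.8,-13.2,-0.0053,-0.0067,-0.0003,0.0501],[0,-3.3,-15.3,-0.006,-0.0077,-0.0002,0.0492],[0,-3.8,-17.5,-0.0068,-0.0087,-0.0002,0.0484],[0,-4.2,-19.8,-0.0076,-0.0098,-0.0001,0.0476]])

```text
clock: 9.6
position: [0.5271, -0.0506, 0.0238]
ee_rot: [0.994, -0.03, 0.004, -0.104]
ft_force: [4.6, -4.6, -1.2]
grip_width: 0.56
```

```bash
python3 - <<'E'
from plan import *
apply([0,-4.2,-19.8,-.0076,-.0098,-.0001])
import chk,rk
E
python3 sweep.py -.009 .0135 10 .0025 0
```

```text
loader f 3.5 -5.5 -1.2 err mm [0.7 0.9 0.3] w 0.0478 9.6
A,B [[-0.0525, -0.0068, 0.0263], [0.002, -0.0225, 0.0264]]
rack top [[-0.011, 0.0274], [-0.0006, 0.0268], [-0.0029, -0.0126], [-0.0135, -0.012]]
-0.009 -13.9 [-0.0, -0.5, -2.3, -0.0004, -0.0012, 0.0002, 0.047]
-0.0065 -11.5 [-0.0, -1.0, -4.7, -0.0008, -0.0025, 0.0004, 0.0464]
-0.004 -9.0 [0.0, -1.6, -7.1, -0.0012, -0.0038, 0.0006, 0.046]
-0.0015 -6.2 [0.0, -2.1, -9.9, -0.0016, -0.005, 0.0008, 0.0456]
0.001 -3.2 [0.0, -2.8, -12.9, -0.002, -0.0062, 0.001, 0.0454]
0.0035 -0.1 [0.0, -3.4, -15.9, -0.0024, -0.0074, 0.0012, 0.0454]
0.006 2.5 [0.0, -3.9, -18.4, -0.0027, -0.0084, 0.0015, 0.0454]
0.0085 5.0 [0.0, -4.5, -20.9, -0.0031, -0.0094, 0.0017, 0.0456]
0.011 7.5 [0.0, -5.0, -23.3, -0.0034, -0.0105, 0.002, 0.0459]
0.0135 10.0 [0.0, -5.5, -25.8, -0.0038, -0.0116, 0.0023, 0.0463]
```

move_arm(moves=[[0,-0.5,-2.3,-0.0004,-0.0012,0.0002,0.047],[0,-1,-4.7,-0.0008,-0.0025,0.0004,0.0464],[0,-1.6,-7.1,-0.0012,-0.0038,0.0006,0.046],[0,-2.1,-9.9,-0.0016,-0.005,0.0008,0.0456],[0,-2.8,-12.9,-0.002,-0.0062,0.001,0.0454],[0,-3.4,-15.9,-0.0024,-0.0074,0.0012,0.0454],[0,-3.9,-18.4,-0.0027,-0.0084,0.0015,0.0454],[0,-4.5,-20.9,-0.0031,-0.0094,0.0017,0.0456],[0,-4.5,-20.9,-0.0031,-0.0094,0.0017,0.0456]])

```text
clock: 10.55
position: [0.5251, -0.041, 0.0243]
ee_rot: [0.982, 0.155, -0.016, -0.103]
ft_force: [4.0, -3.9, 0.2]
grip_width: 0.534
```

```bash
python3 - <<'E'
from plan import *
apply([0,-4.5,-20.9,-.0031,-.0094,.0017])
import chk,rk
save('w9',rk.im,None,1.4)
E
python3 sweep.py .0085 .0165 5 .0025 0
```

```text
loader f 3.1 -4.7 0.2 err mm [1.2 0.8 0.4] w 0.0456 10.55
A,B [[-0.0521, -0.0072, 0.0264], [0.0023, -0.0022, 0.0265]]
rack top [[-0.0146, 0.0073], [-0.0141, 0.047], [-0.004, 0.0469], [-0.0045, 0.0071]]
0.0085 5.0 [0.0, 0.0, 0.0, 0.0001, -0.0, 0.0, 0.0456]
0.0105 7.0 [0.0, -0.4, -1.9, 0.0001, -0.0009, 0.0002, 0.0458]
0.0125 9.0 [0.0, -0.8, -3.9, 0.0002, -0.0018, 0.0005, 0.0461]
0.0145 11.0 [0.0, -1.2, -5.8, 0.0002, -0.0027, 0.0007, 0.0464]
0.0165 13.0 [0.0, -1.6, -7.7, 0.0003, -0.0037, 0.001, 0.0468]
```

View pics/w9.png

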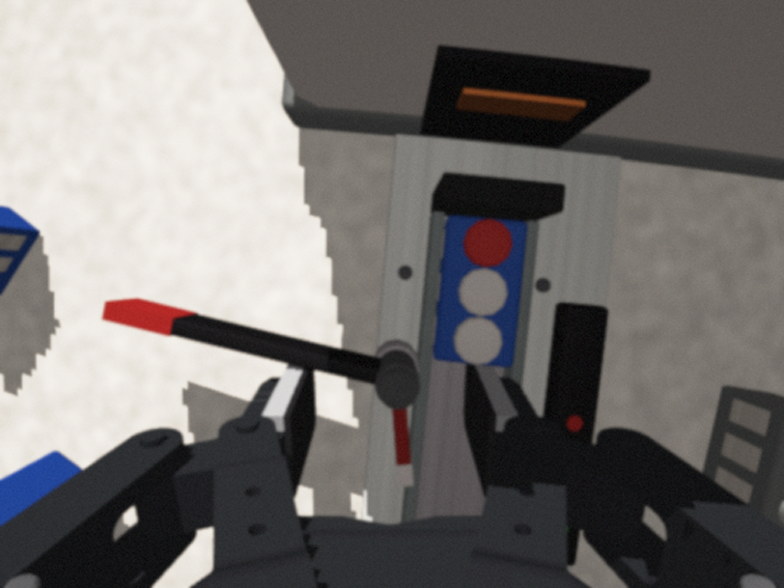

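The rack is nearly home: its front edge (445–525,217) is just short of the stop and the gate is still held fully open. I'll close the last ~3 mm gently.

move_arm(moves=[[0,-0.2,-1,0.0001,-0.0005,0.0001,0.0457],[0,-0.4,-1.9,0.0001,-0.0009,0.0002,0.0458],[0,-0.6,-2.9,0.0001,-0.0014,0.0004,0.046],[0,-0.8,-3.9,0.0002,-0.0018,0.0005,0.0461],[0,-0.8,-3.9,0.0002,-0.0018,0.0005,0.0461]])

```text
clock: 11.1
position: [0.5247, -0.0393, 0.0242]
ee_rot: [0.977, 0.189, -0.019, -0.102]
ft_force: [3.3, -4.8, 0.8]
grip_width: 0.536
```

```bash
python3 - <<'E'
from plan import *
apply([0,-.8,-3.9,.0002,-.0018,.0005])
import chk,rk
E
python3 sweep.py .0125 .0165 5 .0025 0
```

```text
loader f 2.1 -5.4 0.8 err mm [1.2 0.7 0.5] w 0.0458 11.1
A,B [[-0.0519, -0.0074, 0.0263], [0.0022, 0.0014, 0.0264]]
rack top [[-0.0147, 0.0103], [-0.0145, 0.0502], [-0.0023, 0.0502], [-0.0024, 0.0101]]
0.0125 9.0 [0.0, -0.0, 0.0, -0.0, -0.0, -0.0, 0.0461]
0.0135 10.0 [0.0, -0.2, -1.0, 0.0, -0.0005, 0.0001, 0.0463]
0.0145 11.0 [0.0, -0.4, -1.9, 0.0001, -0.0009, 0.0002, 0.0464]
0.0155 12.0 [0.0, -0.6, -2.9, 0.0002, -0.0014, 0.0003, 0.0466]
0.0165 13.0 [0.0, -0.8, -3.8, 0.0002, -0.0019, 0.0005, 0.0468]
```

move_arm(moves=[[0,-0.2,-1,0,-0.0005,0.0001,0.0463],[0,-0.4,-1.9,0.0001,-0.0009,0.0002,0.0464],[0,-0.6,-2.9,0.0002,-0.0014,0.0003,0.0466],[0,-0.6,-2.9,0.0002,-0.0014,0.0003,0.0466]])

```text
clock: 11.55
position: [0.5252, -0.04, 0.0242]
ee_rot: [0.972, 0.213, -0.021, -0.101]
ft_force: [7.2, -10.5, -0.5]
grip_width: 0.544
```

```bash
python3 - <<'E'
from plan import *
apply([0,-.6,-2.9,.0002,-.0014,.0003])
import chk,rk
E
```

```text
loader f 4.8 -11.8 -0.5 err mm [ 2.  -1.4  0.5] w 0.0464 11.55
A,B [[-0.0516, -0.0096, 0.0264], [0.0026, 0.002, 0.0266]]
rack top [[-0.0149, 0.0103], [-0.0148, 0.0501], [-0.0025, 0.0502], [-0.0023, 0.0101]]
```

Force rose to about 12 N with no further rack motion (rear +10.2 mm), so the rack is home. I'll swing B back upstream while A still holds the gate.

```bash
python3 sweep.py .010 -.0485 14 .002 0
```

```text
0.01 7.0 [0.0, 1.0, 4.9, -0.0006, 0.0027, -0.0007, 0.0459]
0.0055 2.5 [0.0, 2.0, 9.3, -0.001, 0.0047, -0.0011, 0.0455]
0.001 -2.5 [-0.0, 3.0, 14.2, -0.0014, 0.0067, -0.0016, 0.0455]
-0.0035 -8.0 [-0.0, 4.1, 19.5, -0.0018, 0.0089, -0.002, 0.0459]
-0.008 -12.5 [-0.0, 5.1, 23.9, -0.0023, 0.0113, -0.0023, 0.0467]
-0.0125 -16.8 [-0.0, 6.0, 28.1, -0.0027, 0.0136, -0.0027, 0.0479]
-0.017 -20.9 [-0.0, 6.8, 32.2, -0.0032, 0.0159, -0.0029, 0.0493]
-0.0215 -24.8 [-0.0, 7.6, 36.0, -0.0036, 0.0181, -0.0031, 0.051]
-0.026 -28.5 [-0.0, 8.4, 39.6, -0.004, 0.0203, -0.0032, 0.053]
-0.0305 -31.9 [-0.0, 9.1, 43.0, -0.0043, 0.0225, -0.0032, 0.0552]
-0.035 -35.2 [-0.0, 9.8, 46.1, -0.0047, 0.0246, -0.0031, 0.0576]
-0.0395 -38.1 [-0.0, 10.4, 49.1, -0.005, 0.0267, -0.003, 0.0603]
-0.044 -40.9 [-0.0, 11.0, 51.8, -0.0053, 0.0289, -0.0027, 0.0631]
-0.0485 -43.9 [-0.0, 11.6, 54.6, -0.0059, 0.0309, -0.0025, 0.0655]
```

move_arm(moves=[[0,1,4.9,-0.0006,0.0027,-0.0007,0.0459],[0,2,9.3,-0.001,0.0047,-0.0011,0.0455],[0,3,14.2,-0.0014,0.0067,-0.0016,0.0455],[0,4.1,19.5,-0.0018,0.0089,-0.002,0.0459],[0,5.1,23.9,-0.0023,0.0113,-0.0023,0.0467],[0,6,28.1,-0.0027,0.0136,-0.0027,0.0479],[0,6.8,32.2,-0.0032,0.0159,-0.0029,0.0493],[0,7.6,36,-0.0036,0.0181,-0.0031,0.051],[0,9.1,43,-0.0043,0.0225,-0.0032,0.0552],[0,10.4,49.1,-0.005,0.0267,-0.003,0.0603]])

```text
clock: 12.6
position: [0.5294, -0.0637, 0.0208]
ee_rot: [0.97, -0.221, 0.022, -0.102]
ft_force: [-1.4, -2.3, 0.8]
grip_width: 0.701
```

```bash
python3 - <<'E'
from traj import *
apply([0,10.4,49.1,-.005,.0267,-.003])
import chk,rk
b=load();A,B,phi,w=solve(1.4,.028,.001,-.0485,.002)
u=np.array([np.cos(np.radians(phi)),np.sin(np.radians(phi))])
for g in np.r_[np.linspace(1.4,0,15),-.1,-.2]:
    A=A_center(max(g,0),.028+.012*(1.4-max(g,0))/1.4,phi,.002 if g>1.3 else (0 if g>=0 else g*.05));B=A+u*(w+T)
    p,r=tcp_from_tips((A+B)/2,phi,w,.026);print(round(g,1),A.round(4),B.round(4),[float(v) for v in row(p,r,w,b)])
E
```

```text
loader f -1.8 -1.9 0.8 err mm [-0.4  1.3 -0.3] w 0.0599 12.6
A,B [[-0.0534, -0.0069, 0.0257], [0.0007, -0.0495, 0.0256]]
rack top [[-0.0117, 0.0496], [0.0111, 0.0495], [0.0113, 0.008], [-0.0115, 0.0079]]
1.4 [-0.0534 -0.008 ] [ 0.001  -0.0596] [-0.0, 1.1, 5.2, 0.0028, 0.0033, 0.0008, 0.066]
1.3 [-0.0534 -0.0125] [ 0.001  -0.0641] [-0.0, 1.1, 5.2, 0.0056, 0.0067, 0.0001, 0.066]
1.2 [-0.0529 -0.015 ] [ 0.0015 -0.0666] [-0.0, 1.1, 5.2, 0.0075, 0.0083, -0.0003, 0.066]
1.1 [-0.0522 -0.0174] [ 0.0022 -0.069 ] [-0.0, 1.1, 5.2, 0.0096, 0.0098, -0.0006, 0.066]
1.0 [-0.0513 -0.0197] [ 0.0031 -0.0713] [-0.0, 1.1, 5.2, 0.0117, 0.011, -0.0009, 0.066]
0.9 [-0.0503 -0.0219] [ 0.0042 -0.0736] [-0.0, 1.1, 5.2, 0.0139, 0.0121, -0.0011, 0.066]
0.8 [-0.0491 -0.0241] [ 0.0053 -0.0757] [-0.0, 1.1, 5.2, 0.0162, 0.013, -0.0013, 0.066]
0.7 [-0.0478 -0.0261] [ 0.0067 -0.0778] [-0.0, 1.1, 5.2, 0.0185, 0.0138, -0.0015, 0.066]
0.6 [-0.0463 -0.0281] [ 0.0081 -0.0798] [-0.0, 1.1, 5.2, 0.0208, 0.0145, -0.0016, 0.066]
0.5 [-0.0448 -0.03  ] [ 0.0097 -0.0817] [-0.0, 1.1, 5.2, 0.0233, 0.015, -0.0017, 0.066]
0.4 [-0.0423 -0.0325] [ 0.0121 -0.0842] [-0.0, 1.1, 5.2, 0.0267, 0.0154, -0.0018, 0.066]
0.3 [-0.0386 -0.0355] [ 0.0158 -0.0871] [-0.0, 1.1, 5.2, 0.0315, 0.0155, -0.0018, 0.066]
0.2 [-0.0345 -0.038 ] [ 0.0199 -0.0896] [-0.0, 1.1, 5.2, 0.0362, 0.0149, -0.0017, 0.066]
0.1 [-0.0302 -0.04  ] [ 0.0243 -0.0917] [-0.0, 1.1, 5.2, 0.0409, 0.0139, -0.0015, 0.066]
0.0 [-0.0256 -0.0415] [ 0.0288 -0.0932] [-0.0, 1.1, 5.2, 0.0454, 0.0122, -0.0011, 0.066]
-0.1 [-0.0209 -0.0431] [ 0.0336 -0.0947] [-0.0, 1.1, 5.2, 0.0501, 0.0106, -0.0008, 0.066]
-0.2 [-0.0161 -0.0446] [ 0.0383 -0.0962] [-0.0, 1.1, 5.2, 0.0548, 0.0089, -0.0004, 0.066]
```

move_arm(moves=[[0,1.1,5.2,0.0028,0.0033,0.0008,0.066],[0,1.1,5.2,0.0056,0.0067,0.0001,0.066],[0,1.1,5.2,0.0096,0.0098,-0.0006,0.066],[0,1.1,5.2,0.0139,0.0121,-0.0011,0.066],[0,1.1,5.2,0.0185,0.0138,-0.0015,0.066],[0,1.1,5.2,0.0233,0.015,-0.0017,0.066],[0,1.1,5.2,0.0315,0.0155,-0.0018,0.066],[0,1.1,5.2,0.0409,0.0139,-0.0015,0.066],[0,1.1,5.2,0.0454,0.0122,-0.0011,0.066],[0,1.1,5.2,0.0548,0.009,-0.0004,0.066]])

```text
clock: 13.65
position: [0.5762, -0.095, 0.0197]
ee_rot: [0.959, -0.264, 0.027, -0.101]
ft_force: [-0.2, -0.8, 0.4]
grip_width: 0.772
```

```bash
python3 - <<'E'
from traj import *
apply([0,1.1,5.2,.0548,.009,-.0004])
import chk,rk
p,r=load();print([float(v) for v in row(p+[0,0,.10],r,.066)])
E
```

```text
loader f -0.4 -0.7 0.4 err mm [0.8 1.7 0.1] w 0.066 13.65
A,B [[-0.0151, -0.0433, 0.026], [0.0394, -0.0948, 0.026]]
rack top [[-0.0134, 0.0497], [0.0125, 0.0498], [0.0158, -0.0001], [-0.0094, -0.001]]
[0.0, 0.0, 0.0, -0.0, -0.0208, -0.0978, 0.066]
```

move_arm(moves=[[0,0,0,0,-0.004,-0.02,0.066],[0,0,0,0,-0.0085,-0.04,0.066],[0,0,0,0,-0.0125,-0.06,0.066],[0,0,0,0,-0.017,-0.08,0.066],[0,0,0,0,-0.0208,-0.0978,0.066],[0,0,0,0,-0.0208,-0.0978,0.066],[0,0,0,0,-0.0208,-0.0978,0.066]])

```text
clock: 14.4
position: [0.5758, -0.0952, 0.1194]
ee_rot: [0.959, -0.264, 0.028, -0.101]
ft_force: [-0.1, 0.3, -0.6]
grip_width: 0.769
```

```bash
python3 - <<'E'
from traj import *
apply([0,0,0,0,-.0208,-.0978])
import chk,rk
save('w10',rk.im,None,1.4)
L=np.array([[-24,0,52],[4,0,46],[-24-84*.309,-84*.951,42],[0,30,50],[0,17,50],[0,43,50]])/1000
print((proj(W(L,*Q),rk.c)*1.4).round().tolist())
E
```

```text
loader f 0.0 0.3 -0.6 err mm [ 0.4  1.5 -0.1] w 0.0657 14.4
A,B [[-0.0154, -0.0435, 0.1257], [0.0389, -0.0949, 0.1257]]
rack top [[-0.0119, 0.0495], [0.0117, 0.0496], [0.0129, 0.0041], [-0.0106, 0.0037]]
[[222.0, 296.0], [270.0, 253.0], [308.0, 454.0], [215.0, 210.0], [235.0, 231.0], [195.0, 189.0]]
```

View pics/w10.png

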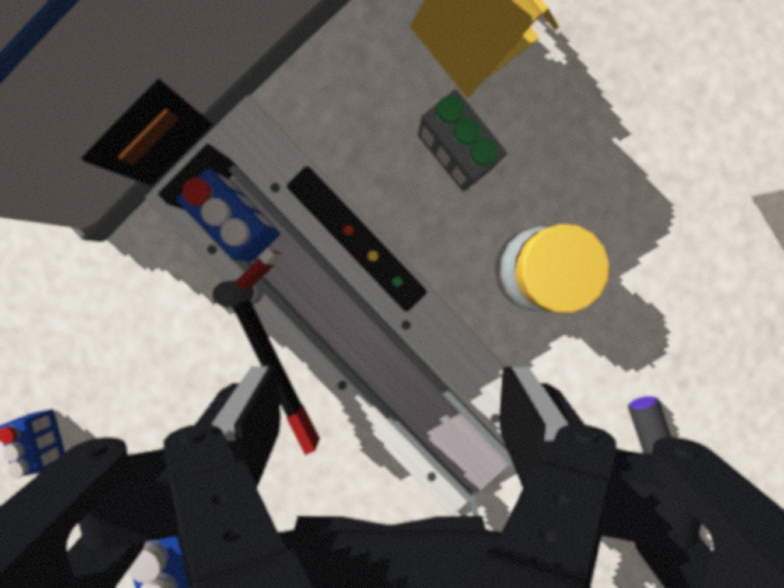

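The final view matches the model of the finished job. Rack caps at (196,190), (215,212) and (235,232) are within 2 px of the predicted home positions. Blade end (268,255) and lever tip (310,450) match the shut gate, and the bystanders in view look undisturbed.

```bash
python3 -c "
from workcell import manip
print(manip.hand_in())"
```

```text
the job is handed in; nothing more can be done
None
```

The blue rack is pushed home in the reader, the gate is shut behind it, and I handed the job in at about 14.5 s on the robot clock. No verdict was reported.

**How it went:** One finger held the lever with the gate near its 1.40 rad stop. I turned and closed the hand so the other finger pushed the rack about 107 mm along the chute to the end stop. With the lever still held, I swung that finger back upstream. I then eased the gate shut and lifted clear.

**Last checks:**
- **Rack:** the caps are within about 2 px of their predicted home positions. The push force rose to about 12 N at the stop while the rack's rear stayed at +10 mm.
- **Gate:** the blade end and lever tip match the shut position in the final picture.
- **Robot:** it is touching nothing, with a force reading of about 0.6 N. The bystanders in view look undisturbed; I did not measure them.

**What went wrong or disagreed:**
- **First approach:** the pushing finger pressed the rack's rear corner sideways at up to about 15 N. The rack leaned noticeably, by my rough estimate 0.1–0.15 rad against the 0.25 limit. I backed off, it stood upright again, and I re-angled the hand before pushing on.
- **Final rack measurement:** the automatic outline of the blue block put its rear at about +4 mm after the gate closed. That was 10 mm earlier and does not fit a 40 mm block, so I relied on the caps and the front edge at +49.5 mm instead.

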